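Slide the gate wall into its hidden slot in the model courtyard

ROBOT

A 7-joint arm with a two-finger parallel gripper is mounted at the origin on the work surface. World frame = base frame: x ahead of the robot, y to its left, z up, the work surface at z = 0. Lengths are in m, angles in rad, forces in N, time in s.
With the tool pointing down it reaches from about 0.4 to 0.85 m from the base axis. Payload 10.4 kg.
Tool frame: the origin (TCP) lies at the very end of the fingers, on their centre line; the grasp point (between the pads) lies 19 mm behind it (r.grip_depth is the distance from the TCP to the grasp point, in m); z points along the fingers, y is the direction in which the jaws open and shut (so a half turn about z gives the same grasp; the last joint's range is limited). The gripper opens to 85 mm and grips with 20 to 120 N. Pads are 22 mm wide; open, the fingers measure 114 mm over their backs; the gripper's body (76 mm by 85 mm) begins 54 mm behind the grasp point. The pads swing forward as they close: fully open they stand 13 mm farther back than shut.
Start: joints at [1.088, 0.332, -0.065, 1.46, 0.022, 1.35, -0.088], TCP at [0.277, -0.56, 0.231] pointing down, gripper open.
Joint ranges: [-2.6, 2.6], [-0.5, 2.12], [-1.47, 1.34], [0.16, 2.42], [-1.27, 4.41], [0.06, 2.06], [-2.6, 2.6]. Speed limits (rad/s): [2.22, 2.22, 2.79, 2.79, 3.14, 3.14, 3.14].

INTERFACE

Orientations are given as a unit quaternion [w, x, y, z].
In Python, from station import r gives the robot as it stands. The module is installed in compiled form; this text tells all that it offers.
- The arm moves only by the shell command python3 -m jog 'ROWS' [FORCE]. ROWS is JSON, a list of rows, each a list of 7 numbers: the shift along the tool's x, y, z in mm, then the turn, a rotation vector about the tool's x, y, z in rad, then the finger opening in mm, from 0 to 85.4. In form: [[tx, ty, tz, rx, ry, rz, jaw], ...]. A call has 1 to 10 rows; each row is the pose to reach, as a shift and turn from the pose commanded when the call began, along the tool's axes at that moment; what a row does not reach only later rows make up. A row lasts 1/12 s, in which the tool goes at most 41.7 mm and 7.16 degrees, less where a joint would pass 70% of its speed; a pose out of reach is approached as far as the arm can. A call with a gripper value outside its range is refused whole. The fingers move at their own pace and stop on an object; FORCE is the grip in N (left out, the last holds). Time passes only in rows, so rows that repeat a pose let the fingers close. It gives the time, the measured TCP pose, the force and the opening at its end, in the units of the state.
- r.state(): the state, without advancing time (a new reading comes with each control period).
- r.camera(name): name is "scene" or "top" or "wrist"; returns a dict with "img" (480x640x3 uint8, red, green, blue), "camera_matrix" (3x3 intrinsics, pixels), "xyz" and "attitude" of the camera in the world. Camera axes: x right, y up, looking along -z (the intrinsics and any distortion apply to the point x, -y, -z); pixel columns grow to the right and rows downward; lengths in m; the calibration is good to about 2 mm. A picture is of the moment at which its call begins. There is no depth.
- r.close_job(): hands the job in, once; it reports no verdict.
Trained networks look in the newest picture that a camera, given by its name, has taken for a name from the list of things; names that differ only in an ending like _2 or _b are one class to them, and where a whole thing is asked for, a point or a joint stands for the part that bears it (a point fixed in the world has none). Each returns a list of dicts, best first, with "p" (0 to 1); they miss things now and then, are a little off and sometimes report something else, mostly with a low value. They report only what shows in the picture. A call takes as long as a camera call.
- r.search_frame(camera, name): "at" ([row, column] in pixels, amid what is visible of it).
- r.silhouettes(camera, name): "region" (480x640 bool, what is visible of it) and "at" ([row, column] in pixels, amid what is visible of it).
- r.landmark_of(camera, name): "at" ([row, column] in pixels: a listed point, or the origin of a listed thing).
The state is a dict: "time_s": time; "joint_pos": joint angles; "qvel": joint speeds; "tau": joint torques, N m; "tool_pos": TCP position; "eef_rot": TCP orientation; "force": force on the tool from outside, world axes, zero at the start; "moment": the same for the moment, N m; "gripper_width": opening from 0.0 (shut) to 1.0 (fully open).
Only numpy, scipy, OpenCV 4.12 (cv2) and the standard library are available. Lean on these libraries where they do the work, as an engineer would, in place of code of your own. Each camera call takes 0.05 s, during which the arm holds its last target.

TASK

Fit the wall with the arched gate to the model courtyard: stand it upright with its tongue on the front step, well clear of the house, and slide it back across the paving, without lifting it, until the tongue drops into the one joint that is really an open slot, then stop there rather than lever it. Then slide it along the slot until its end closes up gently against the house, and let go of it standing upright and fully home. Leave the window wall and everything else on the bench where it is.

Things in the scene. Friction and masses are not known exactly. Their poses are not given: they have to be found in the camera images.
- gate_wall: The wall to fit: plaster, an arched wooden gate on both faces, loose, about 0.2 to 0.35 kg. Origin at the middle of its tongue's lower edge; z up, y along the wall, x through it (either face may be in front). Tongue: 40 mm long (y), 4 mm thick (x), 6 mm down from the middle of the underside. Wall: 160 mm wide (y), 14 mm thick, z = 6 to 112 mm. At first upright on the rack, tongue free between the battens.
- gate_grip (a point): Where to grip the gate wall, across its thickness: 94 mm above its origin, in the middle. The wall is plain and 14 mm thick there, from z = 78 mm up to its top at 112 mm. At each end it has a pilaster, 90 mm tall, with plinth and cap 24 mm thick (x) and 22 mm wide (y), flush with the wall's ends at y = -80 and +80 mm.
- court: The model courtyard, fixed to the bench. Origin on the bench under the centre of its board; x from the front edge (robot side, -135 mm) to the rear edge (+135 mm), y towards the house, z up. Paving level at z = 28 mm, y = -180 to +100 mm. From the front: step, five courses of slabs (x = -70 to +100 mm), rear strip.
- court_step (a point): Centre of the top of the front step, a plain slab 65 mm deep: x = -135 to -70 mm in the court's frame. This point is at (-102.5, -35, 28) mm in that frame, axes as the court's. The dark line along its rear edge is only drawn.
- court_paving (a point): Centre of the five courses' surface: (15, -35, 28) mm in the court's frame, same axes. Each course is 34 mm deep: 27 mm slab, then a dark joint 7 mm wide along y. Joint centres in the court's frame: x = -39.5, -5.5, 28.5, 62.5, 96.5 mm. Four are filled flush; one, a different one each time, is the open slot, 7 mm wide and 10 mm deep, y = -170 to +100 mm. They look much alike.
- house: The model house, fixed on the courtyard. Origin at the foot of the middle of its face towards the paving, at (0, 100, 28) mm in the court's frame, same axes. That flat face runs along x over the court's full depth at y = +100 mm; the house's top is at z = 166 mm. The gate wall's end goes against this face, so its origin then lies 80 mm before it. With the tongue home, the wall's underside rests on the paving.
- rack: Drying rack fixed to the bench, 250 mm (x) by 180 mm (y), 10 mm thick, with two battens along x at y = -60 and +60 mm (18 mm wide, tops at z = 22 mm). The gate wall and the window wall stand across the battens at about x = -60 and +60 mm, which is which varies. Origin on the bench under its centre.
- window_wall: Bystander: a look-alike wall piece: the same width, pilasters and plinths, but with a barred window, 92 mm tall and without a tongue. It stands on the same rack. Leave it there. Origin at the centre of its underside.
- planter: Bystander: little clay plant pot of the model, 26 mm across and 20 mm tall, loose near the rear right corner of the courtyard, on the rear strip.
- hammer: Bystander: hammer lying on the bench, 260 mm long.
- tape_roll: Bystander: roll of tape lying flat, 90 mm across, 24 mm tall.
- glue_bottle: Bystander: white glue bottle, 52 mm across, 150 mm tall.
- brush_jar: Bystander: white jar of brushes, 76 mm across, 180 mm tall with the brushes.
- foam_block: Bystander: offcut of white foam, 75 x 50 x 35 mm.
- wood_block: Bystander: offcut of wood, 90 x 32 x 22 mm.
- paint_pot: Bystander: pot of paint, 60 mm across, 55 mm tall.

How it is judged:
On the way, in this order (a step that is already met when the one before it is completed fails the run):
1. the gate wall stands upright with its tongue on the front step, its end more than 20 mm clear of the house (z of gate_wall in the frame of court between 0.025 and 0.031 m and x of gate_wall in the frame of court between -0.135 and -0.062 m and y of gate_wall in the frame of court between -0.165 and 0 m and angle between gate_wall's own z axis and vertical below 0.15 rad and angle between the y axis of gate_wall and the y axis of court, either way round below 0.3 rad), for 0.1 s.
2. the tongue has dropped at least 4 mm into the slot (z of gate_wall in the frame of court between 0.015 and 0.024 m and x of gate_wall in the frame of court between -0.06 and 0.11 m and y of gate_wall in the frame of court between -0.11 and 0.03 m), for 0.1 s.
At the end, for the whole second after the job is handed in: The gate wall stands by itself, upright within 3.5 degrees, its tongue home in the slot (underside within 1.5 mm of the paving) and its end within 3.5 mm of the house face; it is at rest (all of step 2 and y of gate_wall in the frame of court above 0.0165 m and angle between gate_wall's own z axis and vertical below 0.06 rad and angle between the y axis of gate_wall and the y axis of court, either way round below 0.08 rad and z of gate_wall in the frame of court below 0.0235 m and linear speed of gate_wall below 0.01 m/s); the robot touches nothing.
It fails at once if the gate wall lifted 5 to 40 mm off the paving behind the front step (hopped instead of slid) (z of gate_wall in the frame of court between 0.033 and 0.068 m and x of gate_wall in the frame of court between -0.06 and 0.125 m and y of gate_wall in the frame of court between -0.16 and 0.06 m).
It fails at once if the tongue levered in the slot: the wall tilted more than 0.2 rad with the tongue in it (z of gate_wall in the frame of court between 0.015 and 0.024 m and x of gate_wall in the frame of court between -0.06 and 0.11 m and y of gate_wall in the frame of court between -0.11 and 0.03 m and angle between gate_wall's own z axis and vertical above 0.2 rad).
It fails at once if the gate wall rammed against the house, over 50 N (contact force between gate_wall and house above 50 N).
It fails at once if the window wall shifted more than 15 mm or tipped (distance of window_wall from where it was at the start of the episode above 0.015 m or angle between window_wall's own z axis and vertical above 0.3 rad).
It fails at once if another thing on the bench or the model moved more than 25 mm (distance of any of planter, hammer, tape_roll, glue_bottle, brush_jar, foam_block, wood_block, paint_pot from where it was at the start of the episode above 0.025 m).
It also fails if it takes over 72 s, if anything falls off the work surface, if the arm or the gripper's body presses on something with over 40 N, if the wrist force passes 120 N, or if a joint passes its speed limit or range.

## Working session

There is one attempt and no reset: what is moved stays moved. The work goes in short steps, Python scripts to look and compute and a shell command to move; the robot and the scene stay as the last step left them, time stands still between calls to the robot, and variables do not carry over. Pictures are saved under pics/ and viewed, and the job is handed in when it is done.

```bash
mkdir -p pics; cat > h.py <<'E'
import numpy as np, cv2
from scipy.spatial.transform import Rotation as R
from station import r
def rot(q): return R.from_quat([q[1],q[2],q[3],q[0]]).as_matrix()
def shot(cam,fn=None):
    c=r.camera(cam)
    if fn: cv2.imwrite('pics/'+fn,c['img'][:,:,::-1])
    return c
def camR(c):
    a=np.array(c['attitude'],float)
    return a if a.shape==(3,3) else rot(a)
def onplane(c,at,z):
    K=np.array(c['camera_matrix']); v,u=at
    d=np.linalg.inv(K)@[u,v,1]; d=camR(c)@(d*[1,-1,-1]); o=np.array(c['xyz'])
    return o+d*(z-o[2])/d[2]
def proj(c,p):
    K=np.array(c['camera_matrix']); q=camR(c).T@(np.array(p)-c['xyz']); q=q*[1,-1,-1]; q=K@q
    return q[:2]/q[2]
E
python3 - <<'E'
from h import *
print(r.state())
for n in ['scene','top','wrist']:
    c=shot(n,n+'0.png'); print(n,{k:v for k,v in c.items() if k!='img'})
    for t in ['gate_wall','gate_grip','court','court_step','court_paving','house','rack','window_wall','planter']:
        try: print(t,[(np.round(d['at'],1),round(d['p'],2)) for d in r.landmark_of(n,t)[:2]])
        except Exception as e: print(t,e)
E
```

```text
{'time_s': 0.0, 'joint_pos': array([ 1.0883924 ,  0.33287141, -0.0647283 ,  1.46093865,  0.02157275,
        1.34992438, -0.08850037]), 'qvel': array([-0.001097  ,  0.00015506, -0.00113921,  0.00046063,  0.00057154,
        0.00124752, -0.00058064]), 'tau': array([-1.07579806e-03, -6.25433493e+01,  4.86448675e-02, -3.91605628e+01,
        1.61753094e-02,  9.97288880e-03,  3.15489842e-05]), 'tool_pos': array([ 0.27720494, -0.55973382,  0.23051757]), 'eef_rot': array([-7.00861846e-04,  9.73683777e-01,  2.27902126e-01, -1.80721488e-04]), 'force': array([0.06461017, 0.89543996, 0.18982492]), 'moment': array([ 0.02943511, -0.01045129,  0.00810303]), 'gripper_width': 0.9997511380273573}
scene {'camera_matrix': array([[620.06145787,   0.        , 318.75504943],
       [  0.        , 620.06145787, 235.65889331],
       [  0.        ,   0.        ,   1.        ]]), 'xyz': array([1.69913068, 0.16188632, 0.80376486]), 'attitude': array([0.58417611, 0.31965903, 0.36415768, 0.65111103])}
gate_wall [(array([259.4, 199.4]), 0.8)]
gate_grip [(array([226.5, 194.3]), 0.92)]
court []
court_step [(array
[... 649 characters left out ...]
0.51)]
court_step [(array([297.1, 278.8]), 0.77)]
court_paving []
house [(array([239.7, 231.1]), 0.57), (array([297.9, 278.4]), 0.24)]
rack [(array([262.6, 446.6]), 0.8)]
window_wall [(array([291.3, 458.8]), 0.71)]
planter [(array([214.1, 350.8]), 0.63), (array([148.7, 421.6]), 0.25)]
wrist {'camera_matrix': array([[366.9850459 ,   0.        , 320.53584825],
       [  0.        , 366.9850459 , 231.85465867],
       [  0.        ,   0.        ,   1.        ]]), 'xyz': array([ 0.35264337, -0.52414013,  0.37359984]), 'attitude': array([ 0.83840354, -0.14105168,  0.08752097, -0.51915702])}
gate_wall []
gate_grip []
court []
court_step []
court_paving []
house []
rack []
window_wall []
planter []
```

View pics/top0.png

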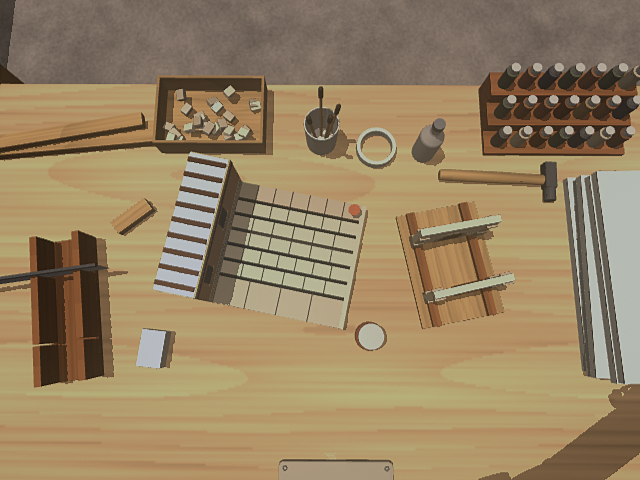

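View pics/scene0.png

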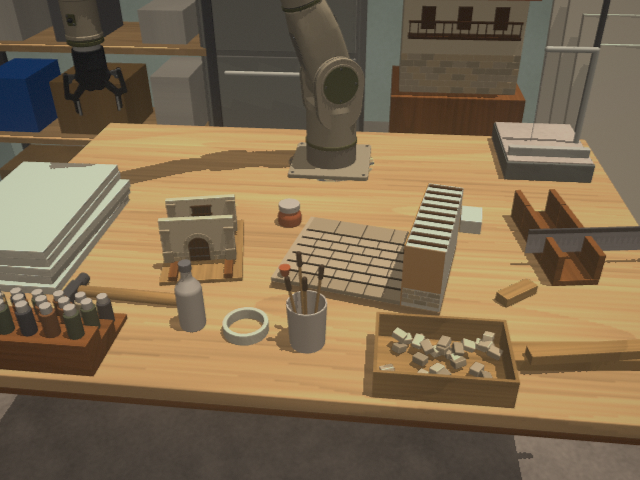

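```bash
python3 - <<'E'
from h import *
c=shot('top')
im=c['img'][:,:,::-1]
cv2.imwrite('pics/topcrop.png',cv2.resize(im[180:320,210:370],None,fx=4.5,fy=4,interpolation=cv2.INTER_CUBIC))
cv2.imwrite('pics/toprack.png',cv2.resize(im[190:330,370:530],None,fx=4.5,fy=4,interpolation=cv2.INTER_CUBIC))
for n,at,z in [('gate',(237.5,446.2),.010),('grip',(231,459.2),.104),('step',(297.1,278.8),.028),('house',(239.7,231.1),.028),('rack',(262.6,446.6),0),('win',(291.3,458.8),.022),('planter',(214.1,350.8),.028)]:
    print(n,onplane(c,at,z).round(4))
E
```

```text
gate [ 0.5765 -0.2467  0.01  ]
grip [ 0.5714 -0.2452  0.104 ]
step [0.4434 0.1187 0.028 ]
house [0.5666 0.2244 0.028 ]
rack [ 0.522  -0.2478  0.    ]
win [ 0.4573 -0.2643  0.022 ]
planter [ 0.6244 -0.0353  0.028 ]
```

View crops.

View pics/topcrop.png

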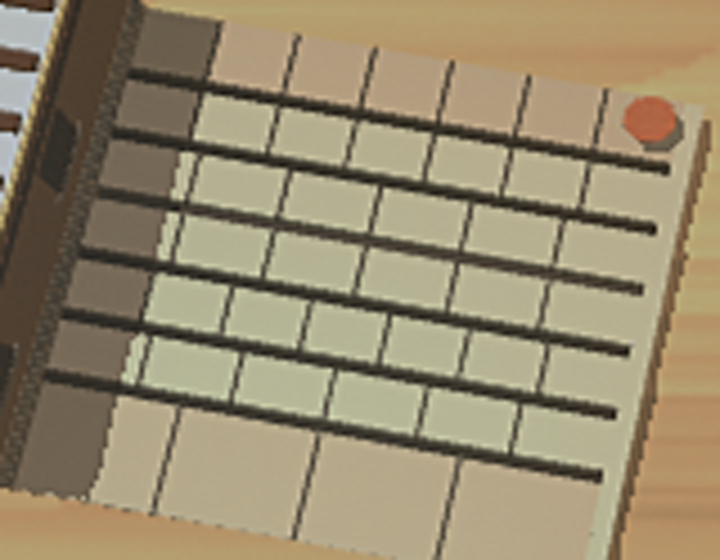

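View pics/toprack.png

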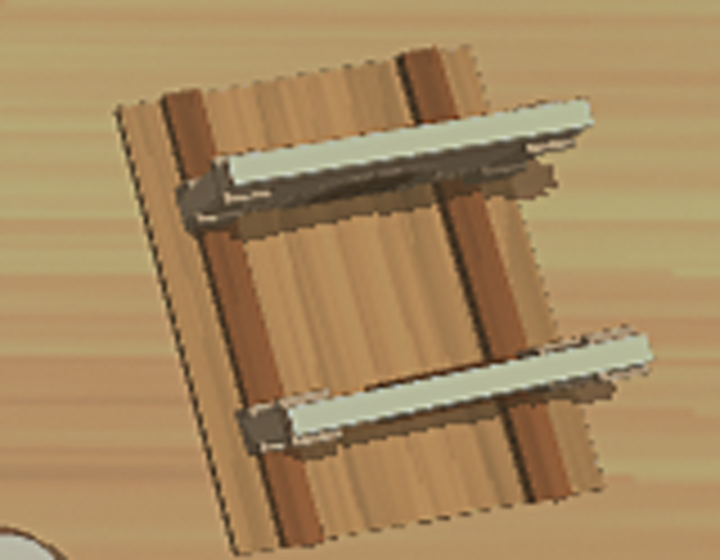

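```bash
python3 - <<'E'
from h import *
c=shot('top')
f=lambda X,Y:(180+Y/4,210+X/4.5)
Rt=[(602,476),(615,413),(629,351),(643,290),(656,228),(669,169)]
Lf=[(46,376),(64,312),(82,252),(98,190),(115,132),(128,73)]
xs=[-70,-39.5,-5.5,28.5,62.5,96.5]
W=[];M=[]
for (p,x) in zip(Rt,xs): W.append(onplane(c,f(*p),.028)[:2]);M.append((x/1e3,-.170))
for (p,x) in zip(Lf,xs): W.append(onplane(c,f(*p),.028)[:2]);M.append((x/1e3,.100))
W=np.array(W);M=np.array(M)
a=W-W.mean(0);b=M-M.mean(0)
H=b.T@a; th=np.arctan2(H[0,1]-H[1,0],H[0,0]+H[1,1])
Rm=np.array([[np.cos(th),-np.sin(th)],[np.sin(th),np.cos(th)]])
t=W.mean(0)-Rm@M.mean(0)
print('court',t,th,np.degrees(th)); print(((W-(M@Rm.T+t))*1e3).round(1))
np.save('court.npy',[t[0],t[1],th])
for n,p in [('step',(-.1025,-.035)),('rearplanter',(.12,-.165)),('house',(0,.1))]: print(n,Rm@p+t)
g=lambda X,Y:(190+Y/4,370+X/4.5)
P=np.array([onplane(c,g(*p),.128)[:2] for p in [(232,158),(587,98),(592,126),(235,185)]])
print('top',P.round(4)); print('c',P.mean(0)); d=(P[0]+P[3]-P[1]-P[2])/2; print(np.linalg.norm(d),'yaw of +y',np.degrees(np.arctan2(-d[0],d[1])))
# window
Q=np.array([onplane(c,g(*p),.114)[:2] for p in [(290,408),(648,334),(652,362),(296,436)]]);print(Q.round(4),Q.mean(0))
s=r.state(); print(rot(s['eef_rot']).round(3))
E
```

```text
court [0.5446911  0.13275743] -0.1991685074541684 -11.411514889043726
[[-2.6  1.4]
 [ 0.8  1. ]
 [ 0.7  0.8]
 [ 0.4  0.6]
 [ 1.1  0.7]
 [ 0.5  0.7]
 [-3.9  0.1]
 [ 0.8 -1. ]
 [ 0.2 -1.6]
 [ 1.2 -1.2]
 [ 0.3 -1.5]
 [ 0.4  0. ]]
step [0.43729248 0.1187294 ]
rearplanter [ 0.62967291 -0.05272327]
house [0.56447654 0.23078058]
top [[ 0.569  -0.1646]
 [ 0.5994 -0.3195]
 [ 0.5854 -0.3207]
 [ 0.5557 -0.1654]]
c [ 0.57738138 -0.24251461]
0.15798704703635102 yaw of +y 10.969963180794077
[[ 0.4493 -0.188 ]
 [ 0.4855 -0.3435]
 [ 0.472  -0.3442]
 [ 0.436  -0.19  ]] [ 0.46070135 -0.26643792]
[[ 0.896  0.444  0.   ]
 [ 0.444 -0.896 -0.   ]
 [ 0.     0.    -1.   ]]
```

```bash
python3 -m jog '[[40,-15,-1,0,0,-0.12,70],[80,-30,-2,0,0,-0.24,70],[120,-45,-3,0,0,-0.36,70],[160,-60,-4,0,0,-0.48,70],[200,-75,-5,0,0,-0.6,70],[240,-90,-6,0,0,-0.72,70],[280,-105,-7,0,0,-0.84,70],[320,-120,-8,0,0,-0.96,70],[360,-135,-9,0,0,-1.08,70],[390,-145,-10,0,0,-1.2,70]]' 40
```

```text
time_s: 2.43
tool_pos: [0.5636, -0.2553, 0.2417]
eef_rot: [0.0, 0.673, 0.74, 0.0]
force: [0.8, -1.4, 0.4]
gripper_width: 0.822
```

```bash
python3 - <<'E'
from h import *
c=shot('wrist','w1.png'); print(c['xyz'])
for t in ['gate_grip','gate_wall','window_wall']:
    for d in r.landmark_of('wrist',t)[:2]: print(t,np.round(d['at'],1),round(d['p'],2), onplane(c,d['at'],.110 if t=='gate_grip' else .016))
s=r.state();print(s['tool_pos'],rot(s['eef_rot']).round(4))
E
```

```text
[ 0.55532556 -0.17285239  0.38393448]
gate_grip [203.2 340.6] 0.83 [ 0.57743625 -0.24245809  0.11      ]
gate_wall [179.1 335.1] 0.77 [ 0.57661846 -0.24194963  0.016     ]
window_wall [192.6 220.8] 0.89 [ 0.46174872 -0.26711309  0.016     ]
[ 0.5632628  -0.25574056  0.2411258 ] [[-9.120e-02  9.958e-01 -1.000e-04]
 [ 9.958e-01  9.120e-02  4.000e-04]
 [ 4.000e-04 -0.000e+00 -1.000e+00]]
```

View pics/w1.png

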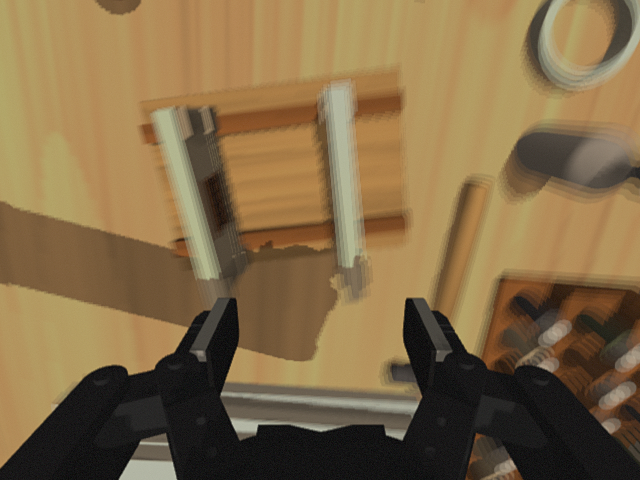

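```bash
python3 -m jog '[[6,8,20,0,0,-0.05,60],[12,15,40,0,0,-0.1,60],[12,15,65,0,0,-0.1,60],[12,15,90,0,0,-0.1,60],[12,15,110,0,0,-0.1,60],[12,15,125,0,0,-0.1,60],[12,15,137,0,0,-0.1,60],[12,15,145,0,0,-0.1,60],[12,15,145,0,0,-0.1,50],[12,15,145,0,0,-0.1,40]]' 40; python3 - <<'E'
from h import *
c=shot('wrist','w2.png')
s=r.state();print(s['tool_pos'],rot(s['eef_rot']).round(4),s['force'])
E
```

```text
time_s: 3.47
tool_pos: [0.5764, -0.2444, 0.0967]
eef_rot: [0.0, 0.638, 0.77, -0.0]
force: [-0.7, -0.1, 0.5]
gripper_width: 0.478
[ 0.5768115  -0.24431207  0.09732726] [[-1.873e-01  9.823e-01  1.300e-03]
 [ 9.823e-01  1.873e-01 -7.000e-04]
 [-9.000e-04  1.100e-03 -1.000e+00]] [ 0.09842012 -0.31373557  0.83470744]
```

View pics/w2.png

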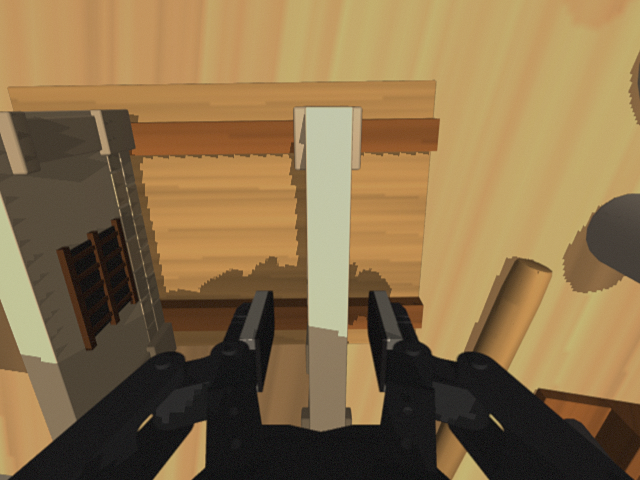

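```bash
python3 -m jog '[[0,0,0,0,0,0,30],[0,0,0,0,0,0,20],[0,0,0,0,0,0,10],[0,0,0,0,0,0,5],[0,0,0,0,0,0,5],[0,0,0,0,0,0,5],[0,0,0,0,0,0,5]]' 50;  python3 -m jog '[[0,0,-8,0,0,0,5],[0,0,-25,0,0,0,5],[0,0,-45,0,0,0,5],[0,0,-65,0,0,0,5],[0,0,-85,0,0,0,5],[0,0,-100,0,0,0,5],[0,0,-110,0,0,0,5],[0,0,-110,0,0,0,5]]'; python3 - <<'E'
from h import *
c=shot('wrist','w3.png');shot('scene','s3.png')
s=r.state();print(s['tool_pos'],rot(s['eef_rot']).round(4),s['force'],s['moment'])
E
```

```text
time_s: 4.1
tool_pos: [0.577, -0.244, 0.0972]
eef_rot: [0.001, 0.637, 0.771, 0.0]
force: [0.6, -0.3, 5.2]
gripper_width: 0.155
time_s: 4.77
tool_pos: [0.577, -0.244, 0.2084]
eef_rot: [0.001, 0.637, 0.771, 0.0]
force: [0.3, 0.3, -2.6]
gripper_width: 0.151
[ 0.576018   -0.24375539  0.20557738] [[-1.879e-01  9.822e-01 -9.000e-04]
 [ 9.822e-01  1.879e-01  2.000e-04]
 [ 4.000e-04 -9.000e-04 -1.000e+00]] [ 0.31793716  0.51453376 -2.51789104] [-0.01833718  0.02208502 -0.00526319]
```

View pics/w3.png

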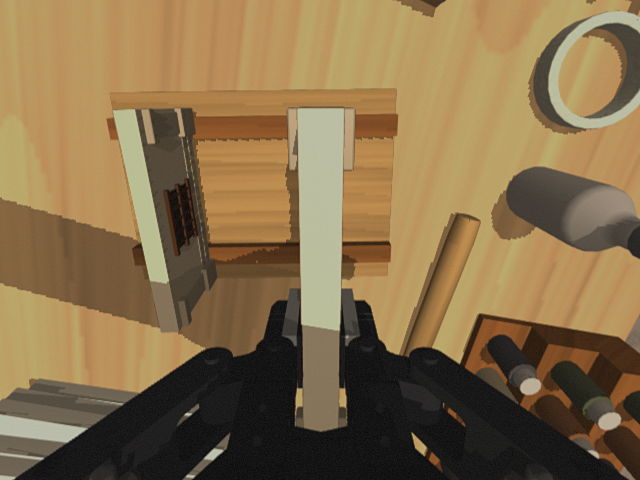

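View pics/s3.png

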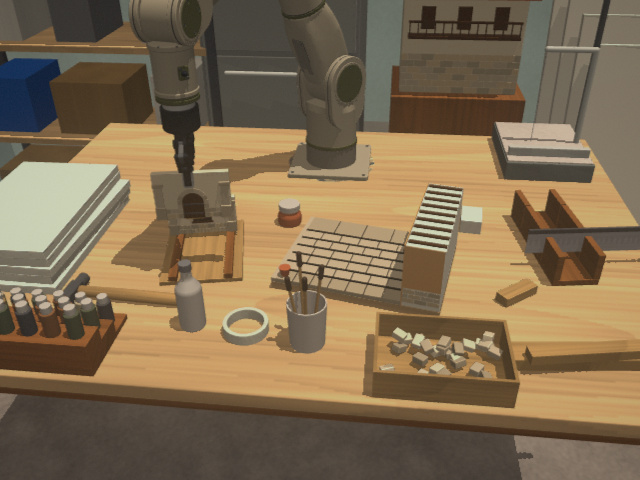

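```bash
python3 -m jog '[[20,-3,0,0,0,0.03,5],[55,-9,0,0,0,0.08,5],[95,-16,0,0,0,0.13,5],[135,-23,0,0,0,0.18,5],[175,-31,0,0,0,0.23,5],[215,-39,0,0,0,0.28,5],[255,-46,0,0,0,0.33,5],[295,-53,0,0,0,0.388,5],[330,-60,0,0,0,0.388,5],[355,-64,0,0,0,0.388,5]]'
python3 -m jog '[[14,-2,0,0,0,0,5],[22,-4,0,0,0,0,5],[22,-4,0,0,0,0,5],[22,-4,0,0,0,0,5]]'
python3 - <<'E'
from h import *
c=shot('wrist','w4.png');shot('top','t4.png')
s=r.state();T=rot(s['eef_rot']);print(s['tool_pos'],T.round(4),s['force'],s['moment'])
E
```

```text
time_s: 5.7
tool_pos: [0.4444, 0.0957, 0.2051]
eef_rot: [-0.0, 0.773, 0.634, -0.001]
force: [0.6, 0.2, -1.9]
gripper_width: 0.159
time_s: 6.03
tool_pos: [0.4471, 0.1144, 0.2056]
eef_rot: [-0.0, 0.774, 0.633, -0.001]
force: [-0.0, -0.4, -2.3]
gripper_width: 0.155
[0.44741742 0.11368827 0.2057817 ] [[ 1.997e-01  9.799e-01 -1.000e-03]
 [ 9.799e-01 -1.997e-01 -3.000e-04]
 [-5.000e-04 -9.000e-04 -1.000e+00]] [-0.11665952 -0.44250133 -2.37238624] [-0.04294938  0.04074061  0.03169406]
```

View pics/w4.png

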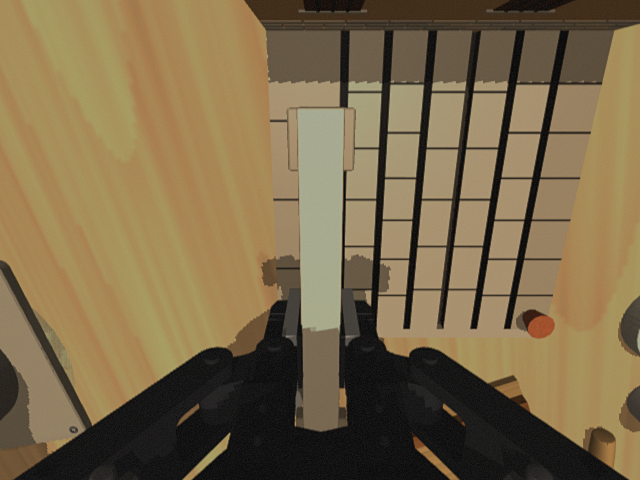

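View pics/t4.png

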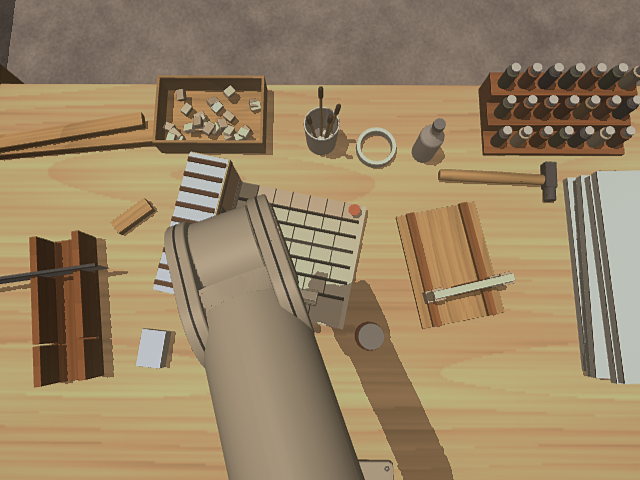

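```bash
python3 -m jog '[[0,-4,15,0,0,0,5],[0,-4,35,0,0,0,5],[0,-4,55,0,0,0,5],[0,-4,70,0,0,0,5],[0,-4,82,0,0,0,5],[0,-4,88,0,0,0,5],[0,-4,91,0,0,0,5],[0,-4,91,0,0,0,5]]'
python3 -m jog '[[0,0,1,0,0,0,5],[0,0,2,0,0,0,5],[0,0,3,0,0,0,5],[0,0,4,0,0,0,5],[0,0,5,0,0,0,5],[0,0,5,0,0,0,5]]'
python3 - <<'E'
from h import *
s=r.state();print(s['tool_pos'],s['force'],s['moment'])
E
```

```text
time_s: 6.8
tool_pos: [0.4434, 0.1154, 0.115]
eef_rot: [-0.0, 0.774, 0.633, -0.0]
force: [0.1, -0.6, -1.8]
gripper_width: 0.158
time_s: 7.3
tool_pos: [0.4433, 0.116, 0.1102]
eef_rot: [0.0, 0.774, 0.633, -0.0]
force: [-0.0, 0.4, -3.7]
gripper_width: 0.157
[0.44332346 0.11597069 0.11023256] [-0.04589339  0.37760018 -3.72171889] [0.01926038 0.01160836 0.01311893]
```

```bash
python3 -m jog '[[0,0,0.5,0,0,0,5],[0,0,1,0,0,0,5],[0,0,1.5,0,0,0,5],[0,0,1.5,0,0,0,5]]'
python3 -m jog '[[0,0,0.5,0,0,0,5],[0,0,1,0,0,0,5],[0,0,1.5,0,0,0,5],[0,0,1.5,0,0,0,5]]'
python3 - <<'E'
from h import *
s=r.state();print(s['tool_pos'],s['force'],s['moment'])
shot('wrist','w5.png');shot('scene','s5.png')
E
```

```text
time_s: 7.63
tool_pos: [0.4435, 0.116, 0.1091]
eef_rot: [0.0, 0.774, 0.633, 0.0]
force: [-0.6, -0.5, 2.9]
gripper_width: 0.154
time_s: 7.97
tool_pos: [0.4442, 0.1162, 0.1089]
eef_rot: [0.001, 0.774, 0.633, 0.001]
force: [-5.9, -2.6, 19.5]
gripper_width: 0.158
[0.44416986 0.11618522 0.10892367] [-5.87259857 -2.57478004 19.45685068] [-4.67558272e-01  1.57402776e+00  1.37841300e-03]
```

View pics/w5.png

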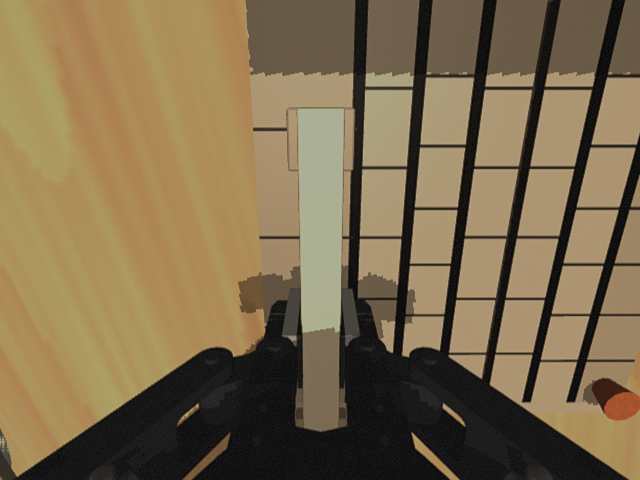

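```bash
python3 -m jog '[[0,0,-1,0,0,0,5],[0,2,-1,0,0,0,5],[0,5,-1,0,0,0,5],[0,9,-1,0,0,0,5],[0,13,-1,0,0,0,5],[0,17,-1,0,0,0,5],[0,21,-1,0,0,0,5],[0,25,-1,0,0,0,5],[0,29,-1,0,0,0,5],[0,32,-1,0,0,0,5]]'

```

```text
time_s: 8.9
tool_pos: [0.4735, 0.1109, 0.1089]
eef_rot: [-0.001, 0.774, 0.634, -0.001]
force: [-12.7, 1.5, 19.3]
gripper_width: 0.158
```

```bash
python3 -m jog '[[0,2,-0.7,0,0,0,5],[0,5,-0.7,0,0,0,5],[0,9,-0.7,0,0,0,5],[0,13,-0.7,0,0,0,5],[0,16,-0.7,0,0,0,5]]'
python3 - <<'E'
from h import *
s=r.state();print(s['tool_pos'],s['force'],s['moment'],rot(s['eef_rot'])[:,2]);shot('scene','s6.png')
E
```

```text
time_s: 9.32
tool_pos: [0.4908, 0.1064, 0.109]
eef_rot: [-0.0, 0.774, 0.633, -0.0]
force: [-3.9, 1.3, 5.5]
gripper_width: 0.155
[0.49077903 0.10644085 0.10896816] [-3.92738132  1.29482999  5.51217302] [0.31317289 1.40178101 0.0131948 ] [-1.98575936e-04  8.76091110e-05 -9.99999976e-01]
```

View pics/s6.png

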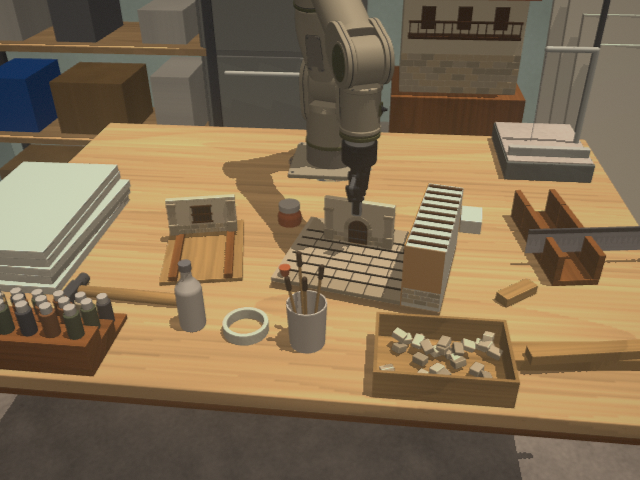

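```bash
python3 -m jog '[[0,2,0,0,0,0,5],[0,5,0,0,0,0,5],[0,8,0,0,0,0,5],[0,11,0,0,0,0,5],[0,14,0,0,0,0,5],[0,17,0,0,0,0,5],[0,20,0,0,0,0,5],[0,23,0,0,0,0,5],[0,26,0,0,0,0,5],[0,28,0,0,0,0,5]]'
python3 -m jog '[[0,3,0,0,0,0,5],[0,6,0,0,0,0,5],[0,9,0,0,0,0,5],[0,12,0,0,0,0,5],[0,15,0,0,0,0,5],[0,18,0,0,0,0,5],[0,20,0,0,0,0,5]]'
python3 - <<'E'
from h import *
s=r.state();print(s['tool_pos'],s['force'],s['moment'],rot(s['eef_rot'])[:,2]);shot('wrist','w7.png')
t=np.load('court.npy'); d=s['tool_pos'][:2]-t[:2]-[.0007,0];print(np.cos(t[2])*d[0]+np.sin(t[2])*d[1],-np.sin(t[2])*d[0]+np.cos(t[2])*d[1])
E
```

```text
time_s: 10.2
tool_pos: [0.5183, 0.1009, 0.109]
eef_rot: [0.0, 0.774, 0.633, 0.0]
force: [-3.7, 0.1, 4.7]
gripper_width: 0.156
time_s: 10.78
tool_pos: [0.5378, 0.0969, 0.109]
eef_rot: [0.0, 0.774, 0.633, 0.0]
force: [-3.9, 0.7, 4.9]
gripper_width: 0.155
[0.53784393 0.09686077 0.1089862 ] [-3.9073585   0.74405112  4.91186618] [0.23849504 1.2173496  0.02827683] [ 8.73439628e-05 -5.65682899e-05 -9.99999995e-01]
-0.00029566790025706367 -0.036680283373721936
```

View pics/w7.png

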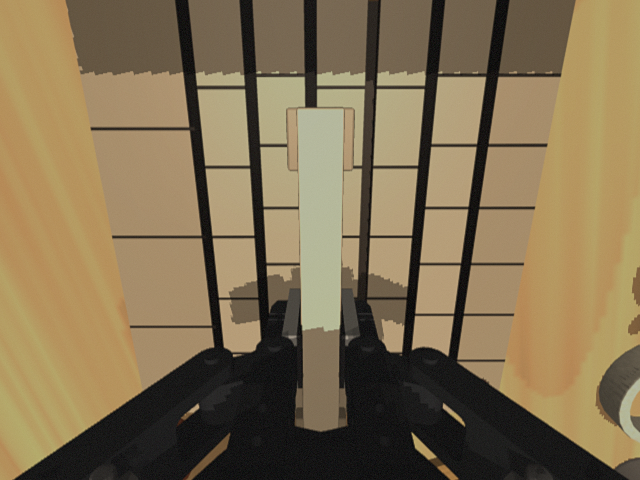

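```bash
python3 -m jog '[[0,3,0,0,0,0,5],[0,6,0,0,0,0,5],[0,9,0,0,0,0,5],[0,12,0,0,0,0,5],[0,15,0,0,0,0,5],[0,18,0,0,0,0,5],[0,20,0,0,0,0,5],[0,22,0,0,0,0,5],[0,23,0,0,0,0,5],[0,24,0,0,0,0,5]]'
python3 -m jog '[[0,0.5,0,0,0,0,5],[0,1,0,0,0,0,5],[0,1.5,0,0,0,0,5]]'
python3 -m jog '[[0,0.5,0,0,0,0,5],[0,1,0,0,0,0,5],[0,1,0,0,0,0,5]]'
```

```text
time_s: 11.67
tool_pos: [0.561, 0.0923, 0.109]
eef_rot: [-0.0, 0.774, 0.633, -0.0]
force: [-3.5, 0.3, 4.1]
gripper_width: 0.154
time_s: 11.92
tool_pos: [0.5624, 0.092, 0.109]
eef_rot: [0.0, 0.774, 0.633, -0.0]
force: [-4.0, 0.6, 4.3]
gripper_width: 0.155
time_s: 12.17
tool_pos: [0.5636, 0.0917, 0.1089]
eef_rot: [0.0, 0.774, 0.633, 0.0]
force: [-2.3, 1.4, 1.9]
gripper_width: 0.155
```

```bash
python3 -m jog '[[0,0.5,0.2,0,0,0,5],[0,0.5,0.2,0,0,0,5]]'
python3 -m jog '[[0,0.5,0.1,0,0,0,5],[0,0.5,0.1,0,0,0,5]]'
```

```text
time_s: 12.33
tool_pos: [0.5639, 0.0917, 0.1089]
eef_rot: [-0.0, 0.774, 0.633, -0.0]
force: [-3.2, -0.7, 4.8]
gripper_width: 0.159
time_s: 12.5
tool_pos: [0.5647, 0.0913, 0.1085]
eef_rot: [0.0, 0.774, 0.633, 0.0]
force: [0.4, 0.8, -2.6]
gripper_width: 0.159
```

```bash
python3 -m jog '[[0,0.5,0.1,0,0,0,5],[0,0.5,0.1,0,0,0,5]]'
```

```text
time_s: 12.67
tool_pos: [0.5652, 0.091, 0.1083]
eef_rot: [0.0, 0.774, 0.633, 0.0]
force: [0.7, -0.7, -2.4]
gripper_width: 0.156
```

```bash
python3 -m jog '[[0,0.3,0.5,0,0,0,5],[0,0.6,1.2,0,0,0,5],[0,0.6,2,0,0,0,5],[0,0.6,2.5,0,0,0,5],[0,0.6,2.5,0,0,0,5]]'
```

```text
time_s: 13.08
tool_pos: [0.5654, 0.0913, 0.1059]
eef_rot: [-0.0, 0.774, 0.633, -0.0]
force: [-0.6, 0.1, -2.3]
gripper_width: 0.156
```

Free drop into the slot; continue down to the paving gently.

```bash
python3 -m jog '[[0,0,0.5,0,0,0,5],[0,0,1,0,0,0,5],[0,0,1.5,0,0,0,5],[0,0,2,0,0,0,5],[0,0,2.5,0,0,0,5],[0,0,2.5,0,0,0,5]]'
```

```text
time_s: 13.58
tool_pos: [0.5654, 0.0914, 0.1035]
eef_rot: [0.0, 0.774, 0.633, -0.0]
force: [0.7, -0.1, -2.0]
gripper_width: 0.156
```

```bash
python3 -m jog '[[0,0,0.3,0,0,0,5],[0,0,0.6,0,0,0,5],[0,0,0.8,0,0,0,5],[0,0,0.8,0,0,0,5]]'; python3 - <<'E'
from h import *
s=r.state();print(s['tool_pos'],s['force'],s['moment'],rot(s['eef_rot']));shot('wrist','w8.png');shot('scene','s8.png')
t=np.load('court.npy'); d=s['tool_pos'][:2]-t[:2]-[.0007,0];print(np.cos(t[2])*d[0]+np.sin(t[2])*d[1],-np.sin(t[2])*d[0]+np.cos(t[2])*d[1])
E
```

```text
time_s: 13.92
tool_pos: [0.5656, 0.0914, 0.103]
eef_rot: [0.0, 0.774, 0.633, 0.0]
force: [-1.0, -0.8, 0.7]
gripper_width: 0.155
[0.56559112 0.09137347 0.10304418] [-1.01867342 -0.75431414  0.72153041] [-0.01125398  0.27923358 -0.02470639] [[ 1.97728727e-01  9.80256734e-01  2.92013748e-04]
 [ 9.80256776e-01 -1.97728702e-01 -1.13273223e-04]
 [-5.32973399e-05  3.08645826e-04 -9.99999951e-01]]
0.027988684943746924 -0.036569197519834104
```

View pics/w8.png

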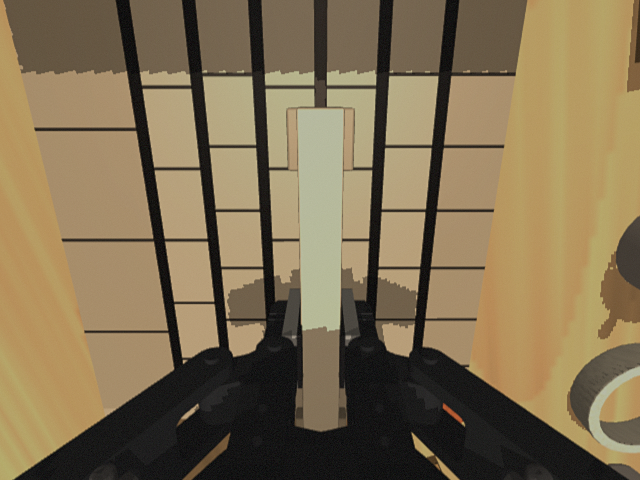

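```bash
python3 -m jog '[[2,0,0,0,0,0,5],[6,0,0,0,0,0,5],[10,0,0,0,0,0,5],[14,0,0,0,0,0,5],[18,0,0,0,0,0,5],[22,0,0,0,0,0,5],[26,0,0,0,0,0,5],[30,0,0,0,0,0,5],[33,0,0,0,0,0,5],[35,0,0,0,0,0,5]]'
python3 -m jog '[[2,0,0,0,0,0,5],[4,0,0,0,0,0,5],[6,0,0,0,0,0,5],[8,0,0,0,0,0,5],[10,0,0,0,0,0,5],[12,0,0,0,0,0,5],[14,0,0,0,0,0,5],[15,0,0,0,0,0,5],[16,0,0,0,0,0,5],[16,0,0,0,0,0,5]]'
```

```text
time_s: 14.85
tool_pos: [0.5726, 0.1261, 0.103]
eef_rot: [0.0, 0.774, 0.633, 0.0]
force: [-0.4, -4.3, 5.4]
gripper_width: 0.154
time_s: 15.68
tool_pos: [0.5758, 0.1416, 0.103]
eef_rot: [0.0, 0.774, 0.633, 0.0]
force: [-1.0, -3.4, 5.6]
gripper_width: 0.153
```

```bash
python3 -m jog '[[0.5,0,0,0,0,0,5],[1,0,0,0,0,0,5],[1.5,0,0,0,0,0,5],[2,0,0,0,0,0,5],[2,0,0,0,0,0,5]]'; python3 -m jog '[[0.4,0,0,0,0,0,5],[0.8,0,0,0,0,0,5],[0.8,0,0,0,0,0,5]]';python3 - <<'E'
from h import *
s=r.state();print(s['tool_pos'],s['force'],s['moment']);shot('wrist','w9.png')
E
```

```text
time_s: 16.1
tool_pos: [0.5762, 0.1434, 0.103]
eef_rot: [0.0, 0.774, 0.633, 0.0]
force: [-1.0, -5.1, 4.6]
gripper_width: 0.156
time_s: 16.35
tool_pos: [0.5764, 0.1441, 0.103]
eef_rot: [0.0, 0.774, 0.633, 0.0]
force: [-1.2, -3.9, 5.7]
gripper_width: 0.153
[0.57637105 0.14413268 0.10304455] [-1.18262636 -3.9110883   5.72439098] [-0.8332076   0.21703289 -0.0105072 ]
```

View pics/w9.png

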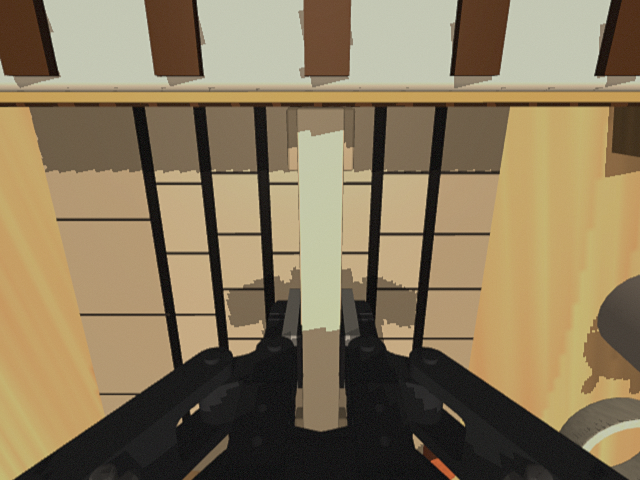

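```bash
for i in 1; do python3 -m jog '[[0.4,0,0,0,0,0,5],[0.8,0,0,0,0,0,5],[0.8,0,0,0,0,0,5]]'; done; python3 -m jog '[[0.4,0,0,0,0,0,5],[0.8,0,0,0,0,0,5],[0.8,0,0,0,0,0,5]]'
```

```text
time_s: 16.65
tool_pos: [0.5765, 0.145, 0.103]
eef_rot: [0.0, 0.774, 0.633, 0.0]
force: [-0.5, -4.8, 5.3]
gripper_width: 0.156
time_s: 16.9
tool_pos: [0.5767, 0.1456, 0.103]
eef_rot: [0.0, 0.774, 0.633, -0.0]
force: [-1.6, -4.5, 5.5]
gripper_width: 0.159
```

```bash
python3 -m jog '[[0.4,0,0,0,0,0,5],[0.8,0,0,0,0,0,5],[0.8,0,0,0,0,0,5]]'
```

```text
time_s: 17.15
tool_pos: [0.5767, 0.1456, 0.103]
eef_rot: [0.001, 0.774, 0.633, -0.001]
force: [-3.4, -7.2, 7.8]
gripper_width: 0.157
```

```bash
python3 -m jog '[[0.4,0,0,0,0,0,5],[0.8,0,0,0,0,0,5],[0.8,0,0,0,0,0,5]]'
```

```text
time_s: 17.4
tool_pos: [0.5767, 0.1456, 0.103]
eef_rot: [0.001, 0.774, 0.633, -0.001]
force: [-4.8, -10.6, 9.3]
gripper_width: 0.156
```

```bash
python3 -m jog '[[-0.6,0,-0.2,0,0,0,5],[-1.2,0,-0.4,0,0,0,5],[-1.3,0,-0.4,0,0,0,5],[-1.3,0,-0.4,0,0,0,5]]'; python3 - <<'E'
from h import *
s=r.state();print(s['tool_pos'],s['force'],s['moment'])
E
```

```text
time_s: 17.73
tool_pos: [0.5766, 0.1456, 0.103]
eef_rot: [0.0, 0.774, 0.633, -0.0]
force: [-0.4, -4.5, 2.5]
gripper_width: 0.155
[0.57659564 0.14559146 0.10304477] [-0.43909245 -4.4958108   2.45394016] [-1.04856544 -0.0713962  -0.05140386]
```

```bash
python3 -m jog '[[0,0,0,0,0,0,20],[0,0,0,0,0,0,25],[0,0,0,0,0,0,35],[0,0,0,0,0,0,45],[0,0,0,0,0,0,45],[0,0,0,0,0,0,45]]'; python3 - <<'E'
from h import *
s=r.state();print(s['tool_pos'],s['force'],s['moment']);shot('wrist','w10.png')
E
```

```text
time_s: 18.23
tool_pos: [0.5764, 0.1463, 0.1032]
eef_rot: [-0.0, 0.774, 0.633, 0.0]
force: [0.5, 0.3, -0.1]
gripper_width: 0.531
[0.57643407 0.14625509 0.10317101] [ 0.5263997   0.30418369 -0.13948382] [-0.0557625  -0.01784366  0.00061902]
```

View pics/w10.png

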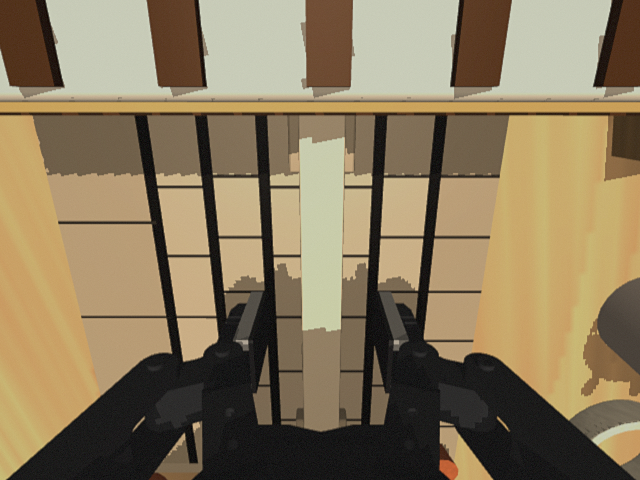

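Released cleanly, standing; retract up.

```bash
python3 -m jog '[[0,0,-4,0,0,0,45],[0,0,-14,0,0,0,45],[0,0,-30,0,0,0,45],[0,0,-50,0,0,0,45],[0,0,-75,0,0,0,45],[0,0,-100,0,0,0,45],[0,0,-120,0,0,0,45],[0,0,-130,0,0,0,45]]'; python3 -m jog '[[-30,-30,0,0,0,0,45],[-60,-60,0,0,0,0,45],[-85,-85,0,0,0,0,45],[-110,-110,0,0,0,0,45],[-135,-135,0,0,0,0,45],[-155,-155,0,0,0,0,45],[-165,-165,0,0,0,0,45],[-170,-170,0,0,0,0,45],[-170,-170,0,0,0,0,45]]'; python3 - <<'E'
from h import *
c=shot('top','t11.png');d=shot('scene','s11.png')
cv2.imwrite('pics/t11c.png',cv2.resize(c['img'][160:340,140:400,::-1],None,fx=3,fy=3,interpolation=cv2.INTER_CUBIC))
cv2.imwrite('pics/s11c.png',cv2.resize(d['img'][170:320,260:480,::-1],None,fx=3.5,fy=3.5,interpolation=cv2.INTER_CUBIC))
for n,cc in [('top',c),('scene',d)]:
  for t,z in [('gate_grip',.116),('gate_wall',.022)]:
    for k in r.landmark_of(n,t)[:1]: print(n,t,k['p'],onplane(cc,k['at'],z))
E
```

```text
time_s: 18.95
tool_pos: [0.5773, 0.1466, 0.2371]
eef_rot: [0.001, 0.774, 0.633, 0.002]
force: [0.5, -0.4, -0.6]
gripper_width: 0.53
time_s: 19.7
tool_pos: [0.3757, 0.0123, 0.2335]
eef_rot: [0.001, 0.774, 0.633, -0.0]
force: [0.1, -0.9, -0.6]
gripper_width: 0.524
top gate_grip 0.55 [0.57458524 0.1514064  0.116     ]
top gate_wall 0.95 [0.57508333 0.14402478 0.022     ]
scene gate_grip 0.59 [0.57445384 0.15410077 0.116     ]
scene gate_wall 0.86 [0.57354734 0.14525844 0.022     ]
```

View pics/t11c.png

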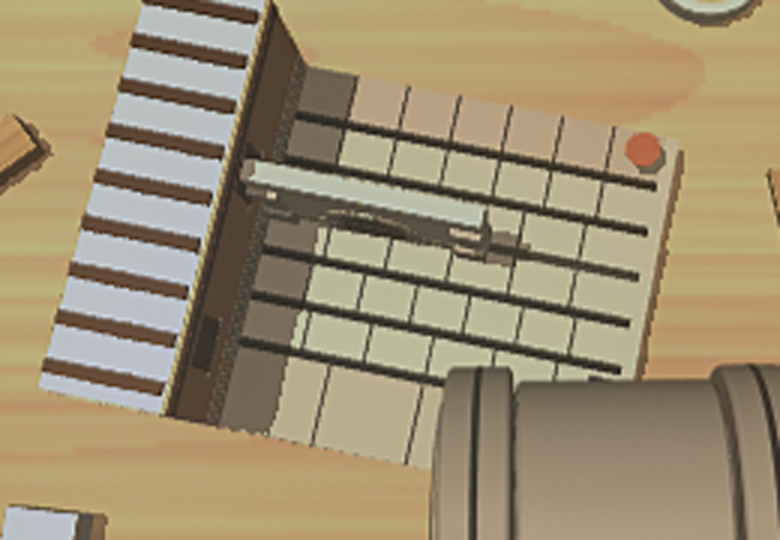

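View pics/s11c.png

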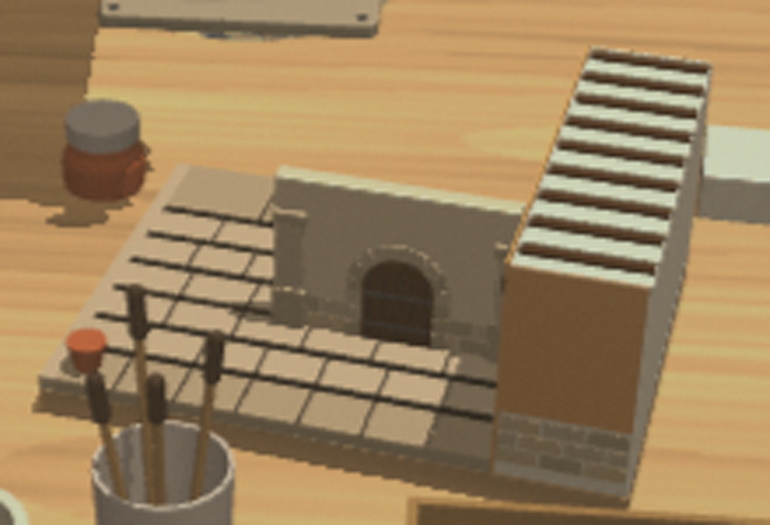

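```bash
python3 - <<'E'
from h import *
c=shot('top');d=shot('scene')
t=np.load('court.npy');th=t[2];ct,st=np.cos(th),np.sin(th)
o=np.array([.5766,.1456])
def pt(x,y,z,a=0):
    y2=y*np.cos(a)-(z)*np.sin(a); z2=z*np.cos(a)+y*np.sin(a)
    return [o[0]+ct*x-st*y2,o[1]+st*x+ct*y2,.022+z2]
A=cv2.resize(c['img'][180:270,200:330,::-1],None,fx=6,fy=6,interpolation=cv2.INTER_CUBIC)
B=cv2.resize(d['img'][200:290,320:430,::-1],None,fx=6,fy=6,interpolation=cv2.INTER_CUBIC)
for im,cc,ox,oy in [(A,c,200,180),(B,d,320,200)]:
  for x in(-.007,.007):
    p=[(proj(cc,pt(x,y,z))-[ox,oy]+.5)*6 for y,z in [(-.08,.006),(-.08,.112),(.08,.112)]]
    cv2.polylines(im,[np.int32(p)],False,(0,0,255),1)
cv2.imwrite('pics/A.png',A);cv2.imwrite('pics/B.png',B)
E
```

```text
(no output)
```

View pics/A.png

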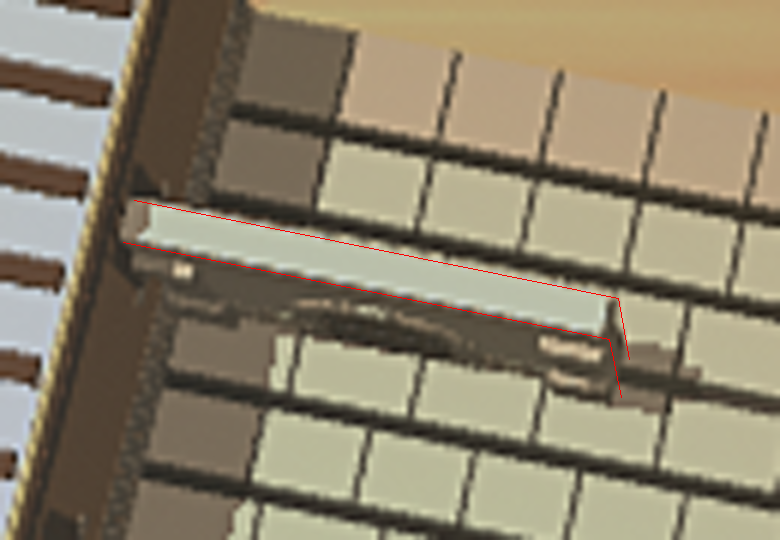

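View pics/B.png

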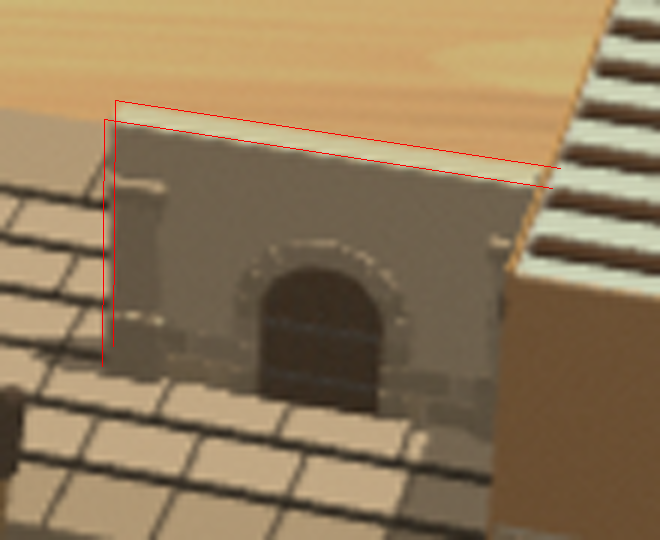

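```bash
python3 - <<'E'
from h import *
s=r.state();print(s['time_s'],s['force'],abs(s['qvel']).max());print(r.close_job())
E
```

```text
20.1 [ 0.08904416 -0.09607442  0.34250181] 0.005909853308748685
the job is handed in; nothing more can be done
None
```

The gate wall is in the slot against the house. I released it standing upright and handed the job in at 20.1 s; no verdict is reported.

**What I did:**
- Took the gate wall off the rack and set it on the front step, about 60 mm clear of the house.
- Slid it back under a light downward force, at most about 20 N, without lifting.
- Found the open slot at the third joint (x ≈ 28.5 mm) and lowered the tongue in until the underside met the paving. The tool came down by the tongue's full 6 mm, from 109 to 103 mm.
- Slid it along the slot until it stopped against the house at about 12 N, eased off, opened the jaws and drew the arm clear.

**Last checks:**
- Drawing the expected upright pose over the top and scene pictures, the wall is upright with its top edge parallel to the model. It sits one or two pixels off, roughly 1 to 3 mm, within the calibration error plus the uncertainty of the grip.
- **Disagreement:** the networks put the grip point about 7–9 mm nearer the house than the wall's origin, which would mean a tilt along the wall. The grip detection was weak (p about 0.55–0.59) and the overlay showed no tilt, so I discounted it.
- I did not measure the gap to the house after letting go. I take it to be closed from the force at contact and the lack of movement back when I eased off.
- I did not measure the bystanders afterwards. In the last pictures the planter, paint pot and other things near the courtyard look unmoved. The window wall looked unmoved in the earlier views, the last of them during the slide.

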